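# Wedge open a glass gel cassette and hold the gap

### The arm

A 6-joint arm with a two-finger parallel gripper is mounted at the origin on a cart in front of the work surface, level with it; the furniture and walls round the work are solid. World frame = base frame: x ahead of the robot, y to its left, z up, the work surface at z = 0. Lengths are in m, angles in degrees, forces in N, time in s.
With the tool pointing down it reaches from about 0.35 to 0.875 m from the base axis. Payload 4.2 kg.
Tool frame: the origin (TCP) lies midway between the tips of the shut fingers; the grasp point (between the pads) lies 19 mm behind it; z points along the fingers, y is the direction in which the jaws open and shut (so a half turn about z gives the same grasp; the last joint's range is limited). The gripper opens to 87 mm and grips with 3 to 60 N. Pads are 19 mm wide; open, the fingers measure 117 mm over their backs; the gripper's body (75 mm by 190 mm) begins 51 mm behind the grasp point.
Start: joints at [78.644, 22.042, 0.453, 0, -68.411, -14.817], TCP at [0.276, 0.561, 0.198] pointing down, gripper open.
Joint ranges: [-179.83, 179.83], [-69.29, 118.12], [-61.27, 80.66], [-181.25, 117.63], [-171.15, -9.14], [-177.46, 177.46]. Speed limits (degrees/s): [159.86, 159.86, 180, 180, 180, 180].

### API

Orientations are given as a 3x3 rotation matrix whose columns are the frame's x, y, z axes.
In Python, from station import r gives the robot as it stands.
- The arm moves only by the tool carry_out, never from a script. Its argument "steps" is a list of rows, each a list of 2 entries, a list of its own where there are three numbers: the shift along the tool's x, y, z in cm, then the turn about the tool's z in degrees. In form: [[[x, y, z], twist], ...]. A call has 1 to 20 rows; each row is the pose to reach, as a shift and turn from the pose measured when the call began, along the tool's axes at that moment; what a row does not reach only later rows make up. A row lasts 1/10 s, in which the tool goes at most 50 mm and 8.59 degrees, less where a joint would pass 70% of its speed; a pose out of reach is approached as far as the arm can. A call with a gripper value outside its range is refused whole. "gripper" is the gripper's target within -1 to 1 (fully open at 1, half-way at 0, shut at -1), set as the call begins (left out, the last holds). The fingers move at their own pace and stop on an object; the grip force is fixed at half the most. Time passes only in rows, so rows that repeat a pose let the fingers close. It gives the time, the measured TCP pose, the force and the opening at its end, in the units of the state.
- r.sense(): the state, without advancing time (a new reading comes with each control period).
- r.capture(name): name is "side" or "top" or "wrist"; returns the picture (400x640x3 uint8, red, green, blue); there is no depth.
- r.calibration(name): a dict with "camera_matrix" (3x3 intrinsics, pixels), "world_from_camera" (4x4, takes a point from camera to world coordinates). Camera axes: x right, y up, looking along -z (the intrinsics and any distortion apply to the point x, -y, -z); pixel columns grow to the right and rows downward; lengths in m; the calibration is good to about 2 mm. A picture is of the moment at which its call begins: read the wrist's pose just before it. calibration takes no time and is no camera call; for the wrist camera it gives the pose at the moment of the call.
- r.finish_job(): hands the job in, once; it reports no verdict.
Trained networks look in the newest picture that a camera, given by its name, has taken for a name from the list of things; names that differ only in an ending like _2 or _b are one class to them, and where a whole thing is asked for, a point or a joint stands for the part that bears it (a point fixed in the world has none). Each returns a list of dicts, best first, with "confidence" (0 to 1); they miss things now and then, are a little off and sometimes report something else, mostly with a low value. They report only what shows in the picture. A call takes as long as a camera call.
- r.cut_out(camera, target): "pixels" (400x640 bool, what is visible of it).
- r.place_of(camera, target): "centre" ([x, y, z] in m, in world coordinates, good to about 4 mm: a listed point, or the origin of a listed thing).
The state is a dict: "time_s": time; "joints": joint angles; "joint_velocities": joint speeds; "effort": joint torques, N m; "tcp_pos": TCP position; "ee_rot": TCP orientation; "wrist_force": force on the tool from outside, world axes, zero at the start; "moment": the same for the moment, N m; "gripper_width": opening from 0.0 (shut) to 1.0 (fully open).
Only numpy, scipy, OpenCV 4.12 (cv2) and the standard library are available. Lean on these libraries where they do the work, as an engineer would, in place of code of your own. Each camera call takes 0.05 s, during which the arm holds its last target. There are 200 camera calls.

### The job

Open the empty glass gel cassette that lies on the white stand: first slide the stand's aluminium jaw shut by its grey grip until it presses the cassette firmly against the low lip at the other end, so that the plates cannot slip. Then take the grey separating wedge by its handle and, from the lip end, push its thin edge, lying flat on the lower plate, under the edge of the shorter upper plate until that edge just lifts clear of both spacers, by two or three millimetres. Finish holding the wedge there and do not let go of it, for a colleague will lift the plate off; only the wedge and the jaw may touch the glass, and the other things on the bench stay where they are.

Things in the scene. Friction and masses are not known exactly. Their poses are not given: they have to be found in the camera images.
- stand: Fixed white cassette stand; flat bed 30 mm above the worktop, 116 mm wide (150 over the jaw's ears), from its x = -90 to +130 mm. Origin at worktop height. At the -x end a fixed aluminium lip across the bed: inner face at x = -78 mm, top 3 mm above the bed (less than the plate's thickness, so the wedge passes over it). The jaw is on the +x side; the wedge is pushed in along +x. z up.
- jaw (a joint): Sliding jaw, an aluminium beam across the stand's bed, top 45 mm above the worktop. Value in m, growing as the jaw moves off from the lip along the stand's +x (-0.006 to 0.066). At 0 the space from lip to jaw is the cassette's 110 mm: just clamped. Starts open; slides with about 5 N of friction and stays where left.
- jaw_grip (a point): Middle of the upright grey grip on the jaw, 63 mm above the worktop and 14 mm behind the jaw's face, so at the stand's x = 46 mm + joint value; 14 mm thick along the stand's x, 46 mm wide along y, 36 mm high (45 to 81 mm above the worktop). Axes as the stand's.
- spacer_plate: Lower glass plate, loose on the bed: 110 mm (x) x 100 mm (y) x 4 mm, 0.2 kg, with a grey spacer strip 8 mm wide, 4 mm high fixed on it along each long side (84 mm free between them). Origin at the centre of its underside; axes nearly the stand's; it starts 2 to 14 mm off the lip and slightly askew.
- ledge_edge (a point): Middle of the upper edge of the lower plate's end that faces the lip, 34 mm above the worktop. The bare ledge from here to the upper plate's edge is 18 mm long. When clamped, this end lies against the lip's inner face.
- short_plate: Upper glass plate, loose on the two spacers, leaving a 4 mm gap between the plates: 92 mm (x) x 100 mm (y) x 4 mm, 0.16 kg. Origin at the centre of its underside (38 mm above the worktop at the start). Its jaw end is flush with the lower plate's; its other edge, at its x = -46 mm, is the one to lift.
- edge_a (a point): Underside corner of the upper plate's edge to be lifted, at its y = +49 mm; 8 mm above the lower plate's underside (38 mm above the worktop) while it rests on the spacer.
- edge_b (a point): The other underside corner of that edge, at its y = -49 mm; same height.
- wedge_grip (a point): Middle of the handle of the loose grey wedge (0.1 kg, lying flat on the worktop), 24 mm above its underside. Handle: bar along x, 76 mm long, 18 mm wide, 2 to 47 mm above the underside. x points to the thin edge, z up. Blade: 50 mm wide, underside flat, 1.5 mm thick at the thin edge, rising evenly to 11 mm over 60 mm (0.158 mm a mm).
- wedge_edge (a point): Middle of the wedge's thin edge, on its underside: 95 mm in +x from and 24 mm below point wedge_grip.
- timer: Bystander, to be left alone: small white bench timer, 64 x 66 x 19 mm; origin at the centre of its underside.
- petri_dish_4: Bystander, to be left alone: round petri dish, 92 mm across, 15 mm high; origin at the centre of its underside.
- marker_1: Bystander, to be left alone: marker pen with a black cap, lying, 12 x 134 x 14 mm; origin at the centre of its underside.
- tube_block_1: Bystander, to be left alone: orange tube block with black-rimmed holes, 66 x 104 x 26 mm; origin at the centre of its underside.

How it is judged:
By the outcome, as a careful person would: the job done as asked, in the order asked, and still so for the second after the job is handed in, while the arm keeps its last pose, push and grip.
It also fails if it takes over 51 s, if anything falls off the work surface, if the arm or the gripper's body presses on something with over 40 N, if the wrist force passes 120 N, or if a joint passes its speed limit or range.

## Working session

There is one attempt and no reset: what is moved stays moved. The work goes in short steps, Python scripts to look and compute and a tool call to move; the robot and the scene stay as the last step left them, time stands still between calls to the robot, and variables do not carry over. Pictures are saved under pics/ and viewed, about 8 in all and at most 12, crops included, and the job is handed in when it is done.

Besides the shell and the picture viewer there is one more tool, called in YAML: its name, and indented under it one key for each argument. carry_out: Moves the arm, as the interface text tells. Its arguments: {"type":"object","properties":{"steps":{"type":"array","items":{"type":"array"}},"gripper":{"type":"number"}},"required":["steps"]}

```bash
mkdir -p pics; ls; python3 - <<'E'
from station import r
import cv2,numpy as np
s=r.sense();print(s['time_s'],s['tcp_pos'],np.round(s['ee_rot'],3).tolist(),s['gripper_width'])
for c in ['top','side']:
    im=r.capture(c);cv2.imwrite(f'pics/{c}0.png',im[...,::-1])
    for t in ['stand','jaw_grip','spacer_plate','ledge_edge','short_plate','edge_a','wedge_grip','wedge_edge','timer','petri_dish_4','marker_1','tube_block_1']:
        print(c,t,[(np.round(d['centre'],3).tolist(),round(d['confidence'],2)) for d in r.place_of(c,t)[:3]])
print(r.sense()['time_s'])
E
```

```text
pics
0.0 [0.27536692 0.56032397 0.19697976] [[0.897, -0.441, -0.001], [-0.441, -0.897, -0.002], [0.0, 0.002, -1.0]] 0.9950950920423565
top stand [([0.482, -0.217, 0.0], 0.78)]
top jaw_grip [([0.472, -0.313, 0.059], 0.71), ([0.535, -0.174, 0.037], 0.44)]
top spacer_plate [([0.492, -0.2, 0.03], 0.46), ([0.428, 0.247, 0.022], 0.38)]
top ledge_edge [([0.45, 0.153, -0.0], 0.69), ([0.49, -0.151, 0.032], 0.67), ([0.49, -0.21, 0.04], 0.67)]
top short_plate [([0.487, -0.211, 0.039], 0.82)]
top edge_a [([0.44, -0.165, 0.04], 0.97), ([0.536, -0.176, 0.037], 0.73)]
top wedge_grip [([0.427, 0.248, 0.025], 0.63)]
top wedge_edge [([0.451, 0.155, 0.003], 0.91)]
top timer [([0.4, 0.415, -0.0], 0.81), ([0.49, -0.15, 0.032], 0.33)]
top petri_dish_4 [([0.709, -0.052, -0.002], 0.71)]
top marker_1 [([0.701, -0.353, 0.001], 0.51), ([0.687, -0.198, 0.003], 0.42)]
top tube_block_1 [([0.701, -0.352, -0.0], 0.97), ([0.491, -0.209, 0.04], 0.56)]
side stand []
side jaw_grip [([0.47, -0.317, 0.062], 0.62), ([0.451, 0.152, -0.001], 0.47)]
side spacer_plate [([0.483, -0.206, 0.031], 0.65)]
side ledge_edge []
side short_plate [([0.487, -0.212, 0.035], 0.82)]
side edge_a [([0.537, -0.174, 0.039], 0.81), ([0.436, -0.161, 0.035], 0.67)]
side wedge_grip [([0.429, 0.25, 0.025], 0.82)]
side wedge_edge [([0.45, 0.153, 0.002], 0.64), ([0.49, -0.212, 0.035], 0.56)]
side timer [([0.396, 0.414, -0.001], 0.83)]
side petri_dish_4 [([0.715, -0.053, 0.002], 0.65)]
side marker_1 [([0.684, -0.192, -0.003], 0.76)]
side tube_block_1 [([0.703, -0.346, 0.004], 0.96)]
1.3
```

View pics/top0.png

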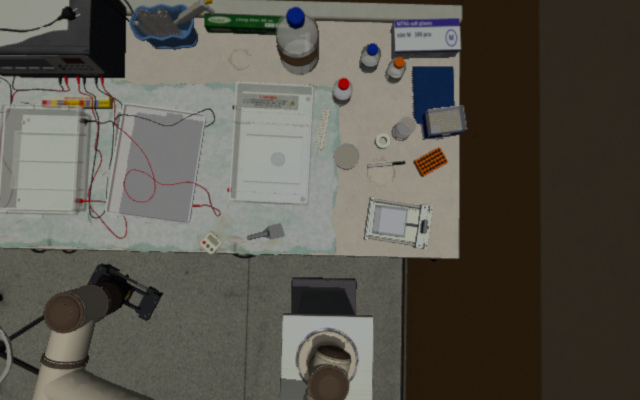

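View pics/side0.png

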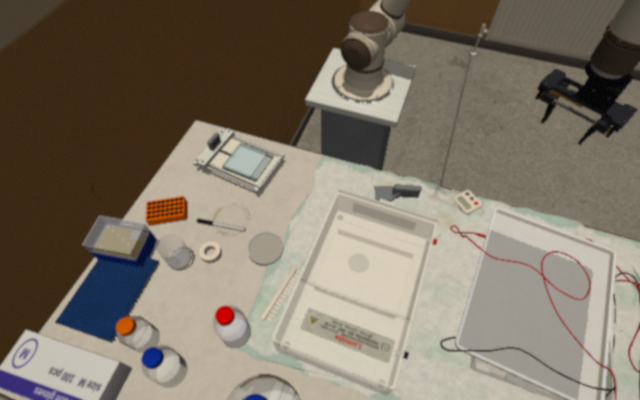

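carry_out:
  steps:
    - [[53.7,62.7,-5],-19.7]
    - [[53.7,62.7,-5],-19.7]
    - [[53.7,62.7,-5],-19.7]
    - [[53.7,62.7,-5],-19.7]
    - [[53.7,62.7,-5],-19.7]
    - [[53.7,62.7,-5],-19.7]
    - [[53.7,62.7,-5],-19.7]
    - [[53.7,62.7,-5],-19.7]
    - [[53.7,62.7,-5],-19.7]
    - [[53.7,62.7,-5],-19.7]
    - [[53.7,62.7,-5],-19.7]
    - [[53.7,62.7,-5],-19.7]
    - [[53.7,62.7,-5],-19.7]
    - [[53.7,62.7,-5],-19.7]
    - [[53.7,62.7,-5],-19.7]
    - [[53.7,62.7,-5],-19.7]
    - [[53.7,62.7,-5],-19.7]
    - [[53.7,62.7,-5],-19.7]
    - [[53.7,62.7,-5],-19.7]
    - [[53.7,62.7,-5],-19.7]

```text
time_s: 3.3
tcp_pos: [0.4807, -0.2379, 0.2481]
ee_rot: [[0.994, -0.112, -0.0], [-0.112, -0.994, 0.0], [-0.0, -0.0, -1.0]]
wrist_force: [-0.2, 0.2, -0.8]
gripper_width: 0.999
```

```bash
cat >h.py <<'E'
from station import r
import cv2,numpy as np
def st():
    s=r.sense();print('t',round(s['time_s'],2),'tcp',np.round(s['tcp_pos'],4),'xy-ax',np.round(np.array(s['ee_rot'])[:,:2].T,3).tolist(),'z',np.round(np.array(s['ee_rot'])[:,2],3),'F',np.round(s['wrist_force'],1),'w',round(s['gripper_width'],3));return s
def look(c,names,n,k=2):
    im=r.capture(c);cv2.imwrite(f'pics/{n}.png',im[...,::-1])
    cal=r.calibration(c)
    for t in names: print(c,t,[(np.round(d['centre'],4).tolist(),round(d['confidence'],2)) for d in r.place_of(c,t)[:k]])
    return im,cal
def pix(cal,p):
    p=np.linalg.inv(cal['world_from_camera'])@np.append(p,1);q=np.array(cal['camera_matrix'])@np.array([p[0],-p[1],-p[2]]);return q[:2]/q[2]
def unpix(cal,u,v,z):
    T=np.array(cal['world_from_camera']);d=np.linalg.inv(cal['camera_matrix'])@[u,v,1.];d=T[:3,:3]@(d*[1,-1,-1]);o=T[:3,3];return o+d*(z-o[2])/d[2]
def tool(s,world):  # world target TCP -> shift in cm along tool axes
    return np.round(np.array(s['ee_rot']).T@(np.array(world)-s['tcp_pos'])*100,2)
E
python3 - <<'E'
from h import *
st()
im,cal=look('wrist',['stand','jaw_grip','spacer_plate','ledge_edge','short_plate','edge_a'],'w1',3)
print(np.round(cal['world_from_camera'],3),np.round(cal['camera_matrix'],1),{k:v for k,v in cal.items() if k not in('world_from_camera','camera_matrix')})
E
```

```text
t 3.3 tcp [ 0.4807 -0.2379  0.2481] xy-ax [[0.994, -0.112, -0.0], [-0.112, -0.994, -0.0]] z [-0.  0. -1.] F [-0.2  0.2 -0.8] w 0.999
wrist stand []
wrist jaw_grip [([0.4703, -0.3182, 0.0631], 0.6)]
wrist spacer_plate []
wrist ledge_edge [([0.4913, -0.1532, 0.034], 0.74)]
wrist short_plate [([0.4858, -0.2133, 0.0433], 0.94)]
wrist edge_a [([0.5392, -0.1694, 0.0348], 0.75), ([0.444, -0.1583, 0.0384], 0.66)]
[[-0.11   0.957  0.27   0.555]
 [-0.994 -0.106 -0.03  -0.247]
 [ 0.    -0.271  0.962  0.435]
 [ 0.     0.     0.     1.   ]] [[337.4   0.  318.1]
 [  0.  337.4 199.1]
 [  0.    0.    1. ]] {}
```

View pics/w1.png

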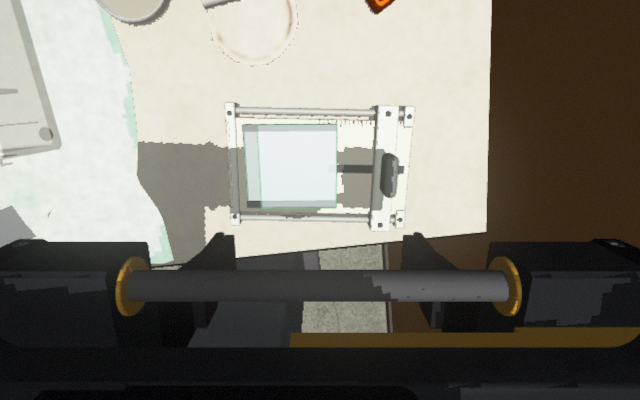

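```bash
python3 - <<'E'
from h import *
im=cv2.imread('pics/w1.png')
c=cv2.resize(im[90:245,215:425],None,fx=3.8,fy=3.8,interpolation=cv2.INTER_CUBIC)
cv2.imwrite('pics/w1c.png',c)
cal=r.calibration('wrist')
for p in [(.4703,-.3182,.063),(.4913,-.1532,.034),(.5392,-.1694,.038),(.444,-.1583,.038)]: print(pix(cal,p))
s=r.sense();print(tool(s,[.4703,-.3182,.10]))
E
```

```text
[389.28287008 174.57427573]
[246.2827143  167.60166977]
[252.46982706 125.87002981]
[256.18271719 205.5225636 ]
[-0.18  8.08 14.83]
```

View pics/w1c.png

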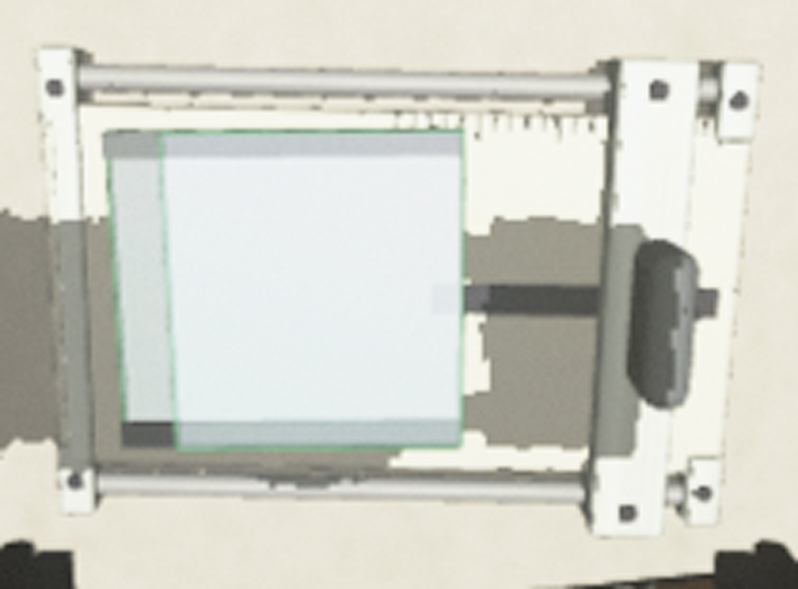

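```bash
python3 - <<'E'
from h import *
cal=r.calibration('wrist')
U=lambda cx,cy,z:unpix(cal,215+(cx+.5)/3.8-.5,90+(cy+.5)/3.8-.5,z)
def line(n,a,b,z):
    A,B=U(*a,z),U(*b,z);d=B-A;print(n,A.round(4),B.round(4),np.degrees(np.arctan2(d[1],d[0])).round(2),np.linalg.norm(d).round(4))
line('jaw screws',(658,90),(628,513),.045)
line('lip posts',(55,87),(75,481),.045)
line('end screws',(738,100),(703,493),.042)
line('rod1',(85,77),(600,89),.04)
line('rod2',(100,482),(585,490),.04)
line('top rods screws',(55,87),(738,100),.043)
line('bot',(75,481),(703,493),.043)
line('jaw front',(612,62),(590,530),.045)
line('upper edge jaw end',(463,130),(462,447),.042)
line('upper lift edge',(162,132),(175,448),.042)
line('ledge',(105,132),(122,446),.034)
line('bed back',(757,62),(720,525),.04)
E
```

```text
jaw screws [ 0.5363 -0.3237  0.045 ] [ 0.4049 -0.3068  0.045 ] 172.66 0.1324
lip posts [ 0.5568 -0.1472  0.045 ] [ 0.4355 -0.1313  0.045 ] 172.55 0.1224
end screws [ 0.5306 -0.3478  0.042 ] [ 0.408  -0.3318  0.042 ] 172.57 0.1237
rod1 [ 0.5587 -0.1553  0.04  ] [ 0.5383 -0.3075  0.04  ] -97.65 0.1536
rod2 [ 0.4327 -0.1378  0.04  ] [ 0.4125 -0.2942  0.04  ] -97.36 0.1577
top rods screws [ 0.5568 -0.1466  0.043 ] [ 0.5307 -0.3476  0.043 ] -97.41 0.2026
bot [ 0.4348 -0.1307  0.043 ] [ 0.4083 -0.3316  0.043 ] -97.51 0.2027
jaw front [ 0.5458 -0.3108  0.045 ] [ 0.4005 -0.2942  0.045 ] 173.5 0.1462
upper edge jaw end [ 0.531  -0.2656  0.042 ] [ 0.4321 -0.2558  0.042 ] 174.31 0.0994
upper lift edge [ 0.5404 -0.1759  0.042 ] [ 0.442  -0.1642  0.042 ] 173.25 0.0991
ledge [ 0.542  -0.1571  0.034 ] [ 0.4423 -0.1454  0.034 ] 173.32 0.1004
bed back [ 0.5409 -0.3544  0.04  ] [ 0.3955 -0.3373  0.04  ] 173.3 0.1464
```

carry_out:
  steps:
    - [[-0.2,4,4],1.0]
    - [[-0.2,8.1,8],1.0]
    - [[-0.2,8.1,12],1.0]
    - [[-0.2,8.1,16],1.0]
    - [[-0.2,8.1,18.5],1.0]
    - [[-0.2,8.1,19.5],1.0]
    - [[-0.2,8.1,19.5],1.0]
  gripper: 0.0

```text
time_s: 4.35
tcp_pos: [0.4696, -0.3181, 0.0523]
ee_rot: [[0.992, -0.129, -0.002], [-0.129, -0.992, 0.001], [-0.002, -0.0, -1.0]]
wrist_force: [0.5, 0.1, 0.5]
gripper_width: 0.521
```

carry_out:
  steps:
    - [[0,0,0],0]
    - [[0,0,0],0]
    - [[0,0,0],0]
    - [[0,0,0],0]
    - [[0,0,0],0]
  gripper: -1

```text
time_s: 4.85
tcp_pos: [0.4702, -0.3177, 0.0532]
ee_rot: [[0.992, -0.129, -0.0], [-0.129, -0.992, 0.001], [-0.001, -0.001, -1.0]]
wrist_force: [0.6, 2.6, 3.4]
gripper_width: 0.148
```

carry_out:
  steps:
    - [[0,-0.5,0],0]
    - [[0,-1.2,0],0]
    - [[0,-2.0,0],0]
    - [[0,-2.8,0],0]
    - [[0,-3.5,0],0]
    - [[0,-3.8,0],0]
    - [[0,-4.0,0],0]
    - [[0,-4.15,0],0]
    - [[0,-4.3,0],0]
    - [[0,-4.4,0],0]
    - [[0,-4.5,0],0]
    - [[0,-4.6,0],0]
    - [[0,-4.7,0],0]
    - [[0,-4.8,0],0]
    - [[0,-4.8,0],0]

```text
time_s: 6.35
tcp_pos: [0.4764, -0.271, 0.0533]
ee_rot: [[0.992, -0.129, -0.0], [-0.129, -0.992, -0.0], [-0.0, 0.0, -1.0]]
wrist_force: [0.7, -6.5, -3.1]
gripper_width: 0.147
```

```bash
python3 - <<'E'
from h import *
st()
E
```

```text
t 6.35 tcp [ 0.4764 -0.271   0.0533] xy-ax [[0.992, -0.129, -0.0], [-0.129, -0.992, 0.0]] z [-0. -0. -1.] F [ 0.7 -6.5 -3.1] w 0.147
```

carry_out:
  steps:
    - [[0,-0.1,0],0]
    - [[0,-0.2,0],0]
    - [[0,-0.25,0],0]
    - [[0,-0.3,0],0]
    - [[0,-0.3,0],0]

```text
time_s: 6.85
tcp_pos: [0.4767, -0.269, 0.0532]
ee_rot: [[0.992, -0.129, -0.0], [-0.129, -0.992, -0.002], [-0.0, 0.002, -1.0]]
wrist_force: [0.2, -6.5, -2.4]
gripper_width: 0.151
```

carry_out:
  steps:
    - [[0,-0.15,0],0]
    - [[0,-0.25,0],0]
    - [[0,-0.3,0],0]
    - [[0,-0.35,0],0]
    - [[0,-0.35,0],0]

```text
time_s: 7.35
tcp_pos: [0.477, -0.2665, 0.0532]
ee_rot: [[0.992, -0.129, -0.001], [-0.129, -0.992, -0.003], [-0.0, 0.003, -1.0]]
wrist_force: [-0.4, -7.1, -1.1]
gripper_width: 0.149
```

carry_out:
  steps:
    - [[0,-0.15,0],0]
    - [[0,-0.2,0],0]
    - [[0,-0.25,0],0]
    - [[0,-0.3,0],0]
    - [[0,-0.3,0],0]

```text
time_s: 7.85
tcp_pos: [0.4773, -0.2645, 0.0532]
ee_rot: [[0.992, -0.129, -0.001], [-0.129, -0.992, -0.004], [-0.0, 0.004, -1.0]]
wrist_force: [-0.0, -7.4, -2.5]
gripper_width: 0.151
```

```bash
python3 - <<'E'
from h import *
im,cal=look('wrist',['jaw_grip','ledge_edge','short_plate','edge_a'],'w2',3)
cv2.imwrite('pics/w2c.png',cv2.resize(im[20:270,150:500,::-1],None,fx=2.2,fy=2.2,interpolation=cv2.INTER_CUBIC))
E
```

```text
wrist jaw_grip [([0.4768, -0.2672, 0.0635], 0.86)]
wrist ledge_edge [([0.4923, -0.1462, 0.0339], 0.66)]
wrist short_plate [([0.4871, -0.2044, 0.0413], 0.57)]
wrist edge_a [([0.5422, -0.1646, 0.0378], 0.97)]
```

View pics/w2c.png

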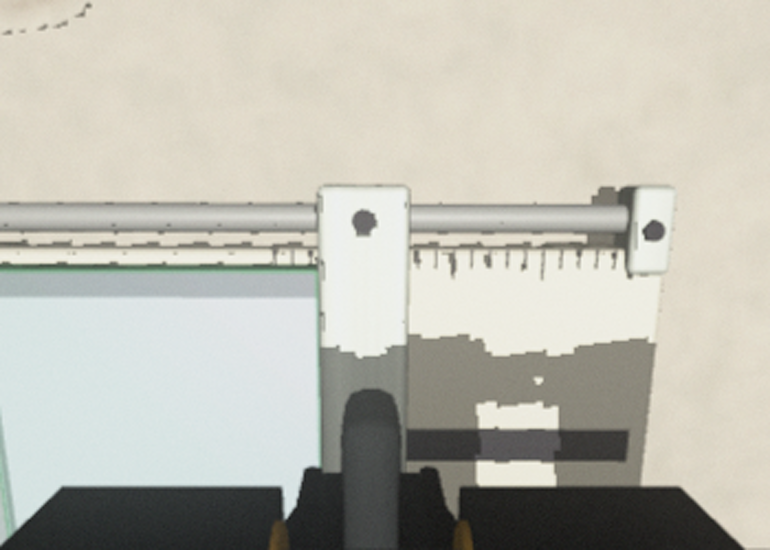

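carry_out:
  steps:
    - [[0,-0.15,0],0]
    - [[0,-0.2,0],0]
    - [[0,-0.25,0],0]
    - [[0,-0.3,0],0]
    - [[0,-0.3,0],0]

```text
time_s: 8.6
tcp_pos: [0.4774, -0.2636, 0.0533]
ee_rot: [[0.992, -0.129, -0.001], [-0.129, -0.992, -0.007], [-0.0, 0.007, -1.0]]
wrist_force: [-1.0, -12.1, -2.8]
gripper_width: 0.152
```

carry_out:
  steps:
    - [[0,-0.2,0],0]
    - [[0,-0.3,0],0]
    - [[0,-0.4,0],0]
    - [[0,-0.5,0],0]
    - [[0,-0.5,0],0]

```text
time_s: 9.1
tcp_pos: [0.4774, -0.2634, 0.0533]
ee_rot: [[0.992, -0.128, -0.002], [-0.128, -0.992, -0.013], [-0.001, 0.013, -1.0]]
wrist_force: [-2.5, -23.5, -7.1]
gripper_width: 0.15
```

carry_out:
  steps:
    - [[0,-0.3,0],0]
    - [[0,-0.5,0],0]
    - [[0,-0.7,0],0]
    - [[0,-0.8,0],0]
    - [[0,-0.8,0],0]
    - [[0,-0.8,0],0]

```text
time_s: 9.7
tcp_pos: [0.4774, -0.2634, 0.0533]
ee_rot: [[0.992, -0.127, -0.004], [-0.127, -0.992, -0.022], [-0.001, 0.022, -1.0]]
wrist_force: [-2.1, -38.9, -10.7]
gripper_width: 0.153
```

carry_out:
  steps:
    - [[0,0,0],0]
    - [[0,0,0],0]

```text
time_s: 9.9
tcp_pos: [0.4773, -0.2644, 0.0532]
ee_rot: [[0.992, -0.129, -0.004], [-0.129, -0.991, -0.022], [-0.001, 0.023, -1.0]]
wrist_force: [0.3, -4.8, -2.0]
gripper_width: 0.15
```

carry_out:
  steps:
    - [[0,0,0],0]
    - [[0,0,0],0]
    - [[0,0,0],0]
    - [[0,0,-2],0]
    - [[0,0,-6],0]
    - [[0,0,-10],0]
    - [[0,0,-12],0]
    - [[0,0,-12],0]
  gripper: 0.0

```text
time_s: 10.7
tcp_pos: [0.4801, -0.2615, 0.1772]
ee_rot: [[0.992, -0.127, 0.004], [-0.127, -0.992, -0.024], [0.007, 0.024, -1.0]]
wrist_force: [-0.3, -0.3, -0.5]
gripper_width: 0.497
```

```bash
python3 - <<'E'
from h import *
s=st();print(np.round(s['joints'],1))
look('wrist',['jaw_grip','ledge_edge','short_plate','edge_a'],'w3',3)
print(tool(s,[.428,.249,.20]))
E
```

```text
t 10.7 tcp [ 0.4801 -0.2615  0.1772] xy-ax [[0.992, -0.127, 0.007], [-0.127, -0.992, 0.024]] z [ 0.004 -0.024 -1.   ] F [-0.3 -0.3 -0.5] w 0.497
[-10.7  14.9 -13.7   1.5 -60.9  92.7]
wrist jaw_grip [([0.478, -0.266, 0.0614], 0.61)]
wrist ledge_edge [([0.4945, -0.1442, 0.0375], 0.94)]
wrist short_plate [([0.4878, -0.2032, 0.0429], 0.85)]
wrist edge_a [([0.5421, -0.1602, 0.0332], 0.78)]
[-11.65 -49.9   -3.55]
```

View pics/w3.png

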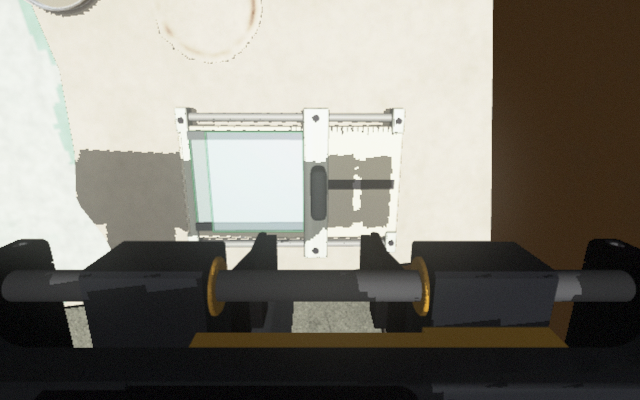

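carry_out:
  steps:
    - [[-11.7,-50.1,0],69.4]
    - [[-11.7,-50.1,0],69.4]
    - [[-11.7,-50.1,0],69.4]
    - [[-11.7,-50.1,0],69.4]
    - [[-11.7,-50.1,0],69.4]
    - [[-11.7,-50.1,0],69.4]
    - [[-11.7,-50.1,0],69.4]
    - [[-11.7,-50.1,0],69.4]
    - [[-11.7,-50.1,0],69.4]
    - [[-11.7,-50.1,0],69.4]
    - [[-11.7,-50.1,0],69.4]
    - [[-11.7,-50.1,2],69.4]
    - [[-11.7,-50.1,4.4],69.4]
    - [[-11.7,-50.1,4.4],69.4]
  gripper: 1.0

```text
time_s: 12.35
tcp_pos: [0.422, 0.2483, 0.113]
ee_rot: [[0.23, -0.973, -0.014], [-0.973, -0.229, -0.028], [0.024, 0.02, -0.999]]
wrist_force: [-0.7, -0.3, 0.2]
gripper_width: 1.002
```

```bash
python3 - <<'E'
from h import *
s=st();print(np.round(s['joints'],1))
look('wrist',['wedge_grip','wedge_edge'],'w4',3)
print(tool(s,[.428,.249,.008]))
E
```

```text
t 12.35 tcp [0.422  0.2483 0.113 ] xy-ax [[0.23, -0.973, 0.024], [-0.973, -0.229, 0.02]] z [-0.014 -0.028 -0.999] F [-0.7 -0.3  0.2] w 1.002
[ 49.8  14.6 -24.2   0.5 -52.9 -36.9]
wrist wedge_grip [([0.4271, 0.2452, 0.0238], 0.64)]
wrist wedge_edge [([0.4523, 0.1574, 0.0004], 0.97)]
[-0.18 -0.81 10.48]
```

View pics/w4.png

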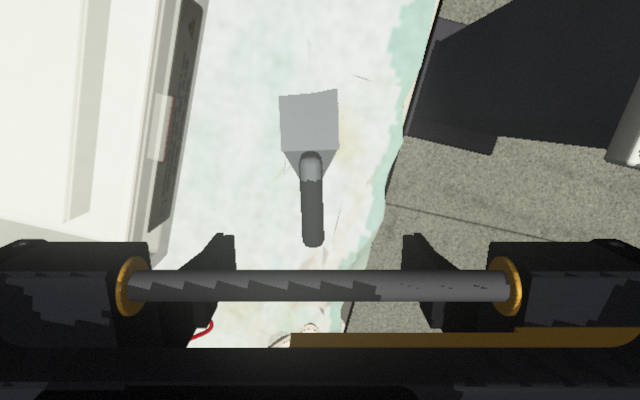

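```bash
python3 - <<'E'
from h import *
s=st();cal=r.calibration('wrist')
a,b=unpix(cal,279,97,.0015),unpix(cal,337,90,.0015);d=b-a
print(a,b,(a+b)/2,np.linalg.norm(d),np.degrees(np.arctan2(d[1],d[0]))+90-180)
g1,g2=unpix(cal,310,155,.047),unpix(cal,313,243,.047);d=g1-g2;print(g1,g2,np.degrees(np.arctan2(d[1],d[0])))
m=(a+b)/2
for ang in(-75,-83):
  u=np.array([np.cos(np.radians(ang)),np.sin(np.radians(ang)),0]);g=m-.095*u;g[2]=.008;print(ang,g,tool(s,g))
E
```

```text
t 12.5 tcp [0.4252 0.2495 0.1174] xy-ax [[0.228, -0.973, 0.02], [-0.974, -0.228, 0.011]] z [-0.007 -0.022 -1.   ] F [ 0.5 -0.3  1.6] w 1.001
[0.47557151 0.17580795 0.0015    ] [0.42827872 0.15872671 0.0015    ] [0.45192511 0.16726733 0.0015    ] 0.050282962745941635 -250.14125887707993
[0.43914005 0.21271915 0.047     ] [0.42064894 0.28241369 0.047     ] -75.14082883451243
-75 [0.42733731 0.25903029 0.008     ] [-1.1  -0.55 10.91]
-83 [0.44034753 0.26155922 0.008     ] [-1.05 -1.87 10.9 ]
```

carry_out:
  steps:
    - [[0,-0.35,4],-1.8]
    - [[0,-0.35,8],-1.8]
    - [[0,-0.35,10],-1.8]
    - [[0,-0.35,10.8],-1.8]
    - [[0,-0.35,10.8],-1.8]
    - [[0,-0.35,10.8],-1.8]

```text
time_s: 13.1
tcp_pos: [0.4292, 0.2487, 0.0109]
ee_rot: [[0.259, -0.966, -0.004], [-0.966, -0.259, -0.02], [0.018, 0.009, -1.0]]
wrist_force: [-0.1, -0.9, 0.1]
gripper_width: 1.002
```

carry_out:
  steps:
    - [[0,0,0],0]
    - [[0,0,0],0]
    - [[0,0,0],0]
    - [[0,0,0],0]
    - [[0,0,0],0]
    - [[0,0,0],0]
    - [[0,0,0],0]
  gripper: -1

```text
time_s: 13.8
tcp_pos: [0.4291, 0.2487, 0.0108]
ee_rot: [[0.259, -0.966, -0.004], [-0.966, -0.259, -0.02], [0.018, 0.009, -1.0]]
wrist_force: [0.4, 0.1, 0.4]
gripper_width: 0.452
```

```bash
python3 - <<'E'
from h import *
s=st()
look('wrist',['wedge_edge'],'w5',3)
u=np.array([np.cos(np.radians(-97.47)),np.sin(np.radians(-97.47)),0])
E
```

```text
t 13.8 tcp [0.4291 0.2487 0.0108] xy-ax [[0.259, -0.966, 0.018], [-0.966, -0.259, 0.009]] z [-0.004 -0.02  -1.   ] F [0.4 0.1 0.4] w 0.452
wrist wedge_edge [([0.4515, 0.1535, -0.0029], 0.69)]
```

Fingers still closing; wait a little more.

carry_out:
  steps:
    - [[0,0,0],0]
    - [[0,0,0],0]
    - [[0,0,0],0]
    - [[0,0,0],0]
    - [[0,0,0],0]
    - [[0,0,0],0]
  gripper: -1

```text
time_s: 14.5
tcp_pos: [0.4291, 0.2486, 0.0107]
ee_rot: [[0.259, -0.966, -0.005], [-0.966, -0.259, -0.02], [0.018, 0.01, -1.0]]
wrist_force: [0.1, 0.2, -0.7]
gripper_width: 0.202
```

```bash
python3 - <<'E'
from h import *
s=st()
look('wrist',['wedge_edge','wedge_grip'],'w6',3)
E
```

```text
t 14.5 tcp [0.4291 0.2486 0.0107] xy-ax [[0.259, -0.966, 0.018], [-0.966, -0.259, 0.01]] z [-0.005 -0.02  -1.   ] F [ 0.1  0.2 -0.7] w 0.202
wrist wedge_edge [([0.4506, 0.1534, -0.0018], 0.59)]
wrist wedge_grip [([0.4291, 0.2467, 0.0232], 0.96)]
```

View pics/w6.png

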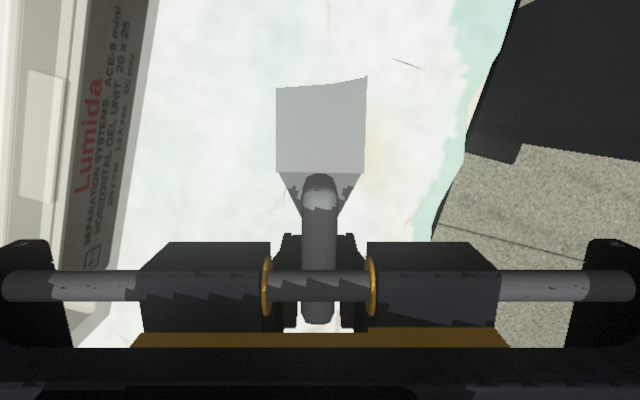

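carry_out:
  steps:
    - [[0,0,-1.5],0]
    - [[0,0,-4],0]
    - [[0,0,-8],0]
    - [[3,0,-10],3]
    - [[7,0,-10],8]
    - [[11,-0.5,-10],14]
    - [[15,-1,-10],20]
    - [[19,-1,-9.5],22.5]
    - [[23,-1,-9],22.5]
    - [[26,-1,-8],22.5]
    - [[28.1,-1,-7],22.5]
    - [[28.1,-1,-6],22.5]
    - [[28.1,-1,-5.5],22.5]
    - [[28.1,-1,-5.5],22.5]
    - [[28.1,-1,-5.5],22.5]
    - [[28.1,-1,-5.5],22.5]

```text
time_s: 16.25
tcp_pos: [0.5121, -0.0182, 0.0713]
ee_rot: [[-0.129, -0.992, -0.003], [-0.991, 0.129, -0.02], [0.02, 0.001, -1.0]]
wrist_force: [0.4, -0.5, -1.7]
gripper_width: 0.198
```

```bash
python3 - <<'E'
from h import *
s=st()
im,cal=look('wrist',['wedge_edge','wedge_grip','ledge_edge','edge_a','short_plate','jaw_grip'],'w7',2)
cv2.imwrite('pics/w7c.png',cv2.resize(im[0:260,160:480,::-1],None,fx=2.3,fy=2.3,interpolation=cv2.INTER_CUBIC))
st()
E
```

```text
t 16.25 tcp [ 0.5121 -0.0182  0.0713] xy-ax [[-0.129, -0.991, 0.02], [-0.992, 0.129, 0.001]] z [-0.003 -0.02  -1.   ] F [ 0.4 -0.5 -1.7] w 0.198
wrist wedge_edge [([0.4975, -0.1145, 0.0585], 0.57)]
wrist wedge_grip [([0.5165, -0.0183, 0.084], 0.79)]
wrist ledge_edge [([0.4924, -0.1445, 0.0336], 0.95)]
wrist edge_a []
wrist short_plate [([0.5128, -0.0177, 0.0845], 0.25)]
wrist jaw_grip [([0.7162, -0.0533, 0.0006], 0.35)]
t 16.6 tcp [ 0.5117 -0.019   0.0709] xy-ax [[-0.13, -0.991, 0.02], [-0.991, 0.13, 0.002]] z [-0.004 -0.02  -1.   ] F [ 0.7  0.6 -0.5] w 0.203
```

View pics/w7c.png

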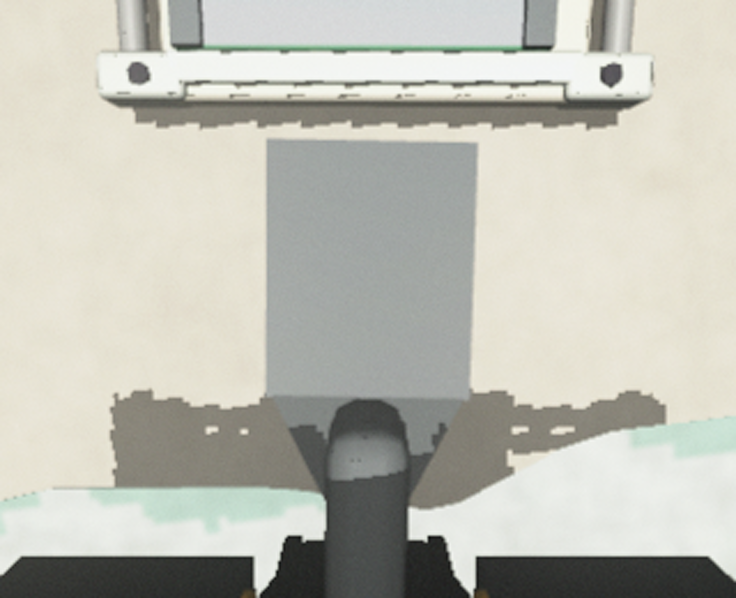

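```bash
python3 - <<'E'
from h import *
s=st();cal=r.calibration('wrist')
U=lambda cx,cy,z:unpix(cal,160+(cx+.5)/2.3-.5,(cy+.5)/2.3-.5,z)
a,b=U(267,140,.062),U(477,143,.062);L1,L2=U(172,48,.034),U(553,49,.034)
i1,i2=U(139,73,.045),U(610,75,.045);o1=U(190,98,.033)
sx=np.array([np.cos(np.radians(-97.47)),np.sin(np.radians(-97.47)),0])
for n,p,q in(('wedge',a,b),('ledge',L1,L2),('posts',i1,i2)):
  d=q-p;print(n,((p+q)/2).round(4),np.linalg.norm(d).round(4),np.degrees(np.arctan2(d[1],d[0])).round(2), 'x along',round(((p+q)/2)@sx,4))
m=(a+b)/2;print('edge from tcp',np.array(s['ee_rot']).T@(m-s['tcp_pos']))
print('lip bevel', o1@sx)
E
```

```text
t 16.6 tcp [ 0.5117 -0.019   0.0709] xy-ax [[-0.13, -0.991, 0.02], [-0.991, 0.13, 0.002]] z [-0.004 -0.02  -1.   ] F [ 0.7  0.6 -0.5] w 0.203
wedge [ 0.4972 -0.1157  0.062 ] 0.0498 171.81 x along 0.0501
ledge [ 0.496  -0.1425  0.034 ] 0.1004 172.45 x along 0.0768
posts [ 0.4941 -0.1337  0.045 ] 0.1189 172.36 x along 0.0683
edge from tcp [0.09761783 0.00173531 0.01091417]
lip bevel 0.06487662250576048
```

carry_out:
  steps:
    - [[1.0,-0.2,0],-0.5]
    - [[2.2,-0.2,0.05],-0.5]
    - [[3.2,-0.2,0.07],-0.5]
    - [[3.6,-0.2,0.6],-0.5]
    - [[3.6,-0.2,1.4],-0.5]
    - [[3.6,-0.2,2.1],-0.5]
    - [[3.6,-0.2,2.4],-0.5]
    - [[3.6,-0.2,2.54],-0.5]
    - [[3.6,-0.2,2.54],-0.5]
    - [[3.6,-0.2,2.54],-0.5]
    - [[3.6,-0.2,2.54],-0.5]

```text
time_s: 17.7
tcp_pos: [0.5092, -0.0553, 0.0465]
ee_rot: [[-0.121, -0.993, -0.003], [-0.992, 0.121, -0.02], [0.02, 0.001, -1.0]]
wrist_force: [0.1, -0.2, -0.3]
gripper_width: 0.204
```

```bash
python3 - <<'E'
from h import *
s=st();print(s['moment'])
im,cal=look('wrist',['wedge_edge','ledge_edge','edge_a'],'w8',2)
cv2.imwrite('pics/w8c.png',cv2.resize(im[0:260,160:480,::-1],None,fx=2.3,fy=2.3,interpolation=cv2.INTER_CUBIC))
st()
E
```

```text
t 17.7 tcp [ 0.5092 -0.0553  0.0465] xy-ax [[-0.121, -0.992, 0.02], [-0.993, 0.121, 0.001]] z [-0.003 -0.02  -1.   ] F [ 0.1 -0.2 -0.3] w 0.204
[ 0.14365071 -0.05675984 -0.04677488]
wrist wedge_edge [([0.4962, -0.1528, 0.0349], 0.85)]
wrist ledge_edge []
wrist edge_a [([0.5462, -0.1625, 0.0351], 0.93), ([0.4479, -0.1479, 0.0361], 0.61)]
t 17.9 tcp [ 0.509  -0.0554  0.0464] xy-ax [[-0.122, -0.992, 0.02], [-0.993, 0.122, 0.001]] z [-0.004 -0.02  -1.   ] F [-0.9  0.1 -0.4] w 0.203
```

View pics/w8c.png

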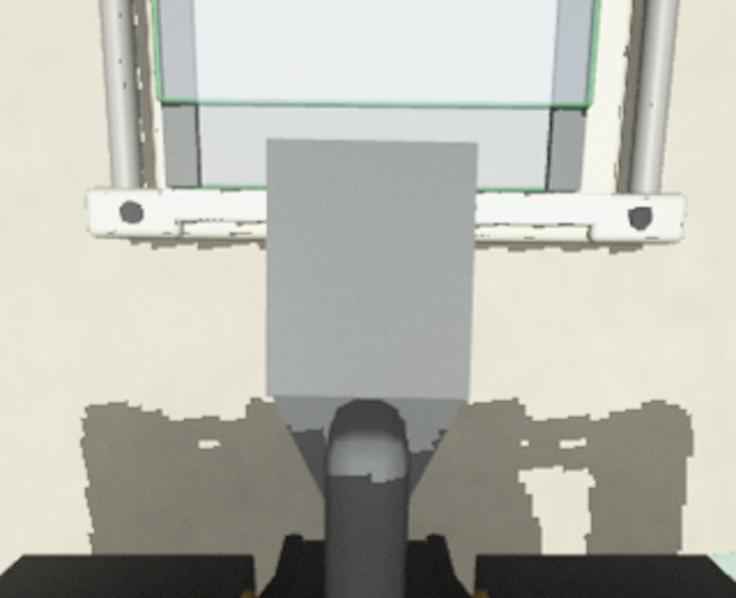

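```bash
python3 - <<'E'
from h import *
s=st();cal=r.calibration('wrist')
U=lambda cx,cy,z:unpix(cal,160+(cx+.5)/2.3-.5,(cy+.5)/2.3-.5,z)
sx=np.array([np.cos(np.radians(-97.47)),np.sin(np.radians(-97.47)),0])
sy=np.array([-sx[1],sx[0],0])
def m(n,p,q):
  d=q-p;c=(p+q)/2;print(n,c.round(4),np.linalg.norm(d).round(4),np.degrees(np.arctan2(d[1],d[0])).round(2),'x',round(c@sx*1e3,1),'y',round(c@sy*1e3,1))
m('wedge',U(267,140,.0372),U(477,143,.0372))
m('ledge',U(166,187,.034),U(580,191,.034))
m('upper top',U(156,102,.042),U(592,107,.042))
m('upper bot',U(156,103,.038),U(592,108,.038))
E
```

```text
t 17.9 tcp [ 0.509  -0.0554  0.0464] xy-ax [[-0.122, -0.992, 0.02], [-0.993, 0.122, 0.001]] z [-0.004 -0.02  -1.   ] F [-0.9  0.1 -0.4] w 0.203
wedge [ 0.4954 -0.1523  0.0372] 0.0499 172.31 x 86.6 y 511.0
ledge [ 0.4963 -0.1419  0.034 ] 0.1014 172.55 x 76.2 y 510.5
upper top [ 0.4941 -0.1595  0.042 ] 0.1 172.47 x 93.9 y 510.6
upper bot [ 0.494 -0.16   0.038] 0.1021 172.47 x 94.4 y 510.6
```

carry_out:
  steps:
    - [[0,0,0.05],0]
    - [[0,0,0.1],0]
    - [[0,0,0.15],0]
    - [[0,0,0.18],0]
    - [[0,0,0.18],0]

```text
time_s: 18.4
tcp_pos: [0.509, -0.0555, 0.0445]
ee_rot: [[-0.122, -0.993, -0.004], [-0.992, 0.122, -0.02], [0.02, 0.001, -1.0]]
wrist_force: [0.6, -0.1, -0.7]
gripper_width: 0.201
```

carry_out:
  steps:
    - [[0,0,0.05],0]
    - [[0,0,0.08],0]
    - [[0,0,0.1],0]
    - [[0,0,0.1],0]

```text
time_s: 18.8
tcp_pos: [0.509, -0.0555, 0.0435]
ee_rot: [[-0.122, -0.993, -0.004], [-0.992, 0.122, -0.02], [0.02, 0.002, -1.0]]
wrist_force: [-0.3, -0.8, -0.4]
gripper_width: 0.204
```

carry_out:
  steps:
    - [[0,0,0.05],0]
    - [[0,0,0.1],0]
    - [[0,0,0.1],0]

```text
time_s: 19.1
tcp_pos: [0.5091, -0.0554, 0.0426]
ee_rot: [[-0.122, -0.993, -0.004], [-0.992, 0.122, -0.02], [0.02, 0.001, -1.0]]
wrist_force: [-0.3, -0.1, 0.9]
gripper_width: 0.203
```

carry_out:
  steps:
    - [[0,0,0.05],0]
    - [[0,0,0.1],0]
    - [[0,0,0.1],0]

```text
time_s: 19.4
tcp_pos: [0.5093, -0.0553, 0.0418]
ee_rot: [[-0.121, -0.993, -0.003], [-0.992, 0.121, -0.02], [0.02, 0.001, -1.0]]
wrist_force: [0.6, 0.4, 2.4]
gripper_width: 0.199
```

```bash
python3 - <<'E'
from h import *
for i in range(4):
  s=st();print(np.round(s['moment'],2))
  if i<1: im,cal=look('wrist',[],'w9')
  else: r.capture('side')
cv2.imwrite('pics/w9c.png',cv2.resize(im[0:260,160:480,::-1],None,fx=2.3,fy=2.3,interpolation=cv2.INTER_CUBIC))
E
```

```text
t 19.4 tcp [ 0.5093 -0.0553  0.0418] xy-ax [[-0.121, -0.992, 0.02], [-0.993, 0.121, 0.001]] z [-0.003 -0.02  -1.   ] F [0.6 0.4 2.4] w 0.199
[ 0.4   0.1  -0.08]
t 19.45 tcp [ 0.5093 -0.0553  0.0418] xy-ax [[-0.121, -0.992, 0.02], [-0.993, 0.121, 0.001]] z [-0.003 -0.02  -1.   ] F [-0.1  1.3  2.2] w 0.202
[ 0.37  0.09 -0.01]
t 19.5 tcp [ 0.5093 -0.0553  0.0418] xy-ax [[-0.121, -0.992, 0.02], [-0.993, 0.121, 0.001]] z [-0.003 -0.02  -1.   ] F [-0.7  1.5  1.9] w 0.203
[ 0.5   0.12 -0.07]
t 19.55 tcp [ 0.5093 -0.0553  0.0418] xy-ax [[-0.121, -0.992, 0.02], [-0.993, 0.121, 0.001]] z [-0.003 -0.02  -1.   ] F [-0.2  2.   1.1] w 0.206
[ 0.48  0.03 -0.06]
```

```bash
python3 - <<'E'
import cv2,numpy as np
def edge(prof):
    g=np.abs(np.gradient(prof));k=g.argmax();w=g[k-2:k+3];return k-2+(w*np.arange(5)).sum()/w.sum()
for n in ['w5','w6','w7','w8','w9']:
    g=cv2.GaussianBlur(cv2.imread(f'pics/{n}.png',0).astype(float),(0,0),.7)
    out=[]
    for r0,r1 in((70,78),(90,100),(120,130),(150,160)):
        p=g[r0:r1].mean(0);l=260+edge(p[260:295]);rr=350+edge(p[350:385]);out+=[round(l,2),round(rr-l,2)]
    q=g[:,290:350].mean(1);print(n,out,'nose row',round(45+edge(q[45:78]),2),round(165+edge(q[165:180]),2))
E
```

```text
w5 [np.float64(266.0), np.float64(98.31), np.float64(278.27), np.float64(90.6), np.float64(278.35), np.float64(89.67), np.float64(279.31), np.float64(88.59)] nose row 52.13 172.32
w6 [np.float64(263.67), np.float64(103.12), np.float64(275.28), np.float64(90.7), np.float64(275.29), np.float64(89.76), np.float64(275.28), np.float64(88.75)] nose row 53.38 172.42
w7 [np.float64(275.2), np.float64(91.81), np.float64(275.22), np.float64(91.03), np.float64(275.22), np.float64(89.97), np.float64(275.03), np.float64(89.16)] nose row 53.96 172.82
w8 [np.float64(275.18), np.float64(91.86), np.float64(275.37), np.float64(91.04), np.float64(275.22), np.float64(89.96), np.float64(275.04), np.float64(89.16)] nose row 46.91 172.84Traceback (most recent call last):
  File "<stdin>", line 9, in <module>
  File "<stdin>", line 3, in edge
ValueError: operands could not be broadcast together with shapes (0,) (5,)
```

View pics/w9c.png

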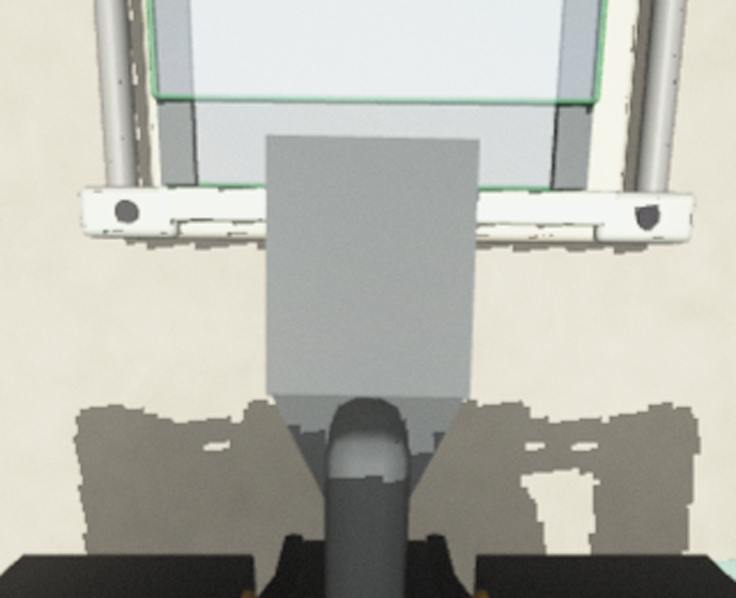

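carry_out:
  steps:
    - [[0,0,-0.1],0]
    - [[0,0,-0.2],0]
    - [[0,0,-0.25],0]
    - [[0,0,-0.25],0]

```text
time_s: 20.0
tcp_pos: [0.5091, -0.0554, 0.0441]
ee_rot: [[-0.122, -0.993, -0.004], [-0.992, 0.122, -0.02], [0.02, 0.001, -1.0]]
wrist_force: [0.3, -0.3, -0.7]
gripper_width: 0.202
```

```bash
cat >bl.py <<'E'
import cv2,numpy as np
def edge(prof):
    g=np.abs(np.gradient(prof));k=max(2,min(g.argmax(),len(g)-3));w=g[k-2:k+3];return k-2+(w*np.arange(5)).sum()/w.sum()
def blade(*ns):
  for n in ns:
    g=cv2.GaussianBlur(cv2.imread(f'pics/{n}.png',0).astype(float),(0,0),.7);out=[]
    for r0,r1 in((64,72),(90,100),(120,130),(150,160)):
        p=g[r0:r1].mean(0);l=265+edge(p[265:290]);rr=352+edge(p[352:380]);out+=[round(float(rr-l),2)]
    q=g[:,290:350].mean(1);print(n,out,'nose',round(54+edge(q[54:68]),2),'rear',round(165+edge(q[165:180]),2))
E
python3 - <<'E'
from h import *
from bl import blade
s=st();print(np.round(s['moment'],2))
look('wrist',[],'w10');s=st();print(np.round(s['moment'],2))
blade('w7','w8','w9','w10')
E
```

```text
t 20.0 tcp [ 0.5091 -0.0554  0.0441] xy-ax [[-0.122, -0.992, 0.02], [-0.993, 0.122, 0.001]] z [-0.004 -0.02  -1.   ] F [ 0.3 -0.3 -0.7] w 0.202
[ 0.11 -0.    0.02]
t 20.05 tcp [ 0.5091 -0.0553  0.0441] xy-ax [[-0.122, -0.992, 0.02], [-0.993, 0.122, 0.001]] z [-0.004 -0.02  -1.   ] F [-0.1 -0.6 -0.4] w 0.203
[ 0.15 -0.01  0.01]
w7 [91.91, 91.03, 89.97, 89.16] nose 54.83 rear 172.82
w8 [92.01, 91.04, 89.96, 89.16] nose 60.6 rear 172.84
w9 [92.97, 91.72, 90.73, 89.6] nose 58.96 rear 172.06
w10 [92.02, 91.03, 89.96, 89.17] nose 60.6 rear 172.82
```

carry_out:
  steps:
    - [[0.2,0,0.02],0]
    - [[0.5,0,0.03],0]
    - [[0.8,0,0.04],0]
    - [[1.1,0,0.04],0]
    - [[1.4,0,0.05],0]
    - [[1.7,0,0.05],0]
    - [[1.9,0,0.06],0]
    - [[2.1,0,0.06],0]
    - [[2.3,0,0.07],0]
    - [[2.5,0,0.07],0]
    - [[2.7,0,0.07],0]
    - [[2.9,0,0.08],0]
    - [[3.1,0,0.08],0]
    - [[3.1,0,0.08],0]

```text
time_s: 21.45
tcp_pos: [0.5056, -0.0863, 0.0441]
ee_rot: [[-0.122, -0.993, -0.003], [-0.992, 0.122, -0.02], [0.02, 0.001, -1.0]]
wrist_force: [0.4, 1.5, 0.2]
gripper_width: 0.202
```

```bash
python3 - <<'E'
from h import *
from bl import blade
s=st();print(np.round(s['moment'],2), 'adv',(s['tcp_pos']-np.array([.5091,-.0554,.0441]))@[-.13,-.9915,0])
im,_=look('wrist',['edge_a','jaw_grip','short_plate'],'w11',3)
cv2.imwrite('pics/w11c.png',cv2.resize(im[0:260,160:480,::-1],None,fx=2.3,fy=2.3,interpolation=cv2.INTER_CUBIC))
blade('w10','w11')
E
```

```text
t 21.45 tcp [ 0.5056 -0.0863  0.0441] xy-ax [[-0.122, -0.992, 0.02], [-0.993, 0.122, 0.001]] z [-0.003 -0.02  -1.   ] F [0.4 1.5 0.2] w 0.202
[ 0.5  -0.27  0.03] adv 0.03114072456782584
wrist edge_a [([0.4447, -0.1487, 0.0389], 0.72), ([0.5404, -0.1624, 0.0367], 0.58)]
wrist jaw_grip []
wrist short_plate [([0.4885, -0.2021, 0.0423], 0.9), ([0.5418, -0.1593, 0.0402], 0.28)]
w10 [92.02, 91.03, 89.96, 89.17] nose 60.6 rear 172.82
w11 [91.91, 91.0, 90.17, 89.09] nose 60.78 rear 172.86
```

View pics/w11c.png

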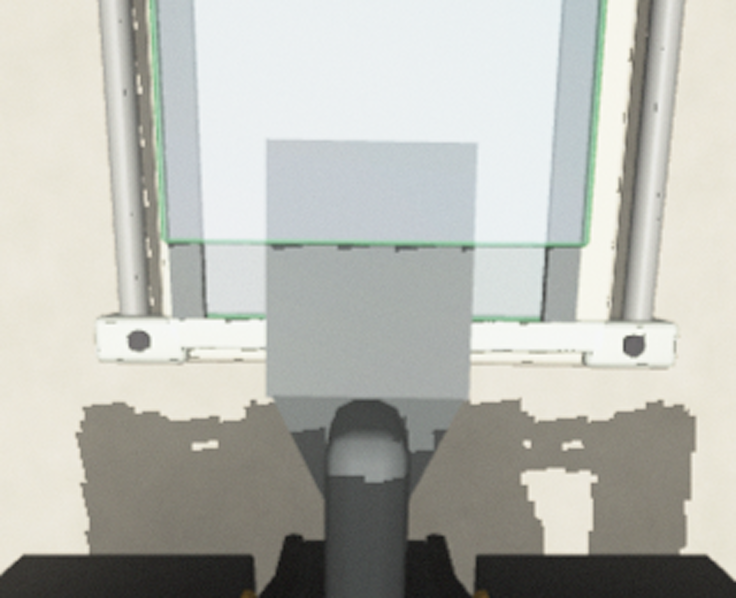

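carry_out:
  steps:
    - [[0.2,0,0.01],0]
    - [[0.4,0,0.02],0]
    - [[0.6,0,0.03],0]
    - [[0.8,0,0.04],0]
    - [[0.85,0,0.04],0]
    - [[0.85,0,0.04],0]
    - [[0.85,0,0.04],0]

```text
time_s: 22.35
tcp_pos: [0.5049, -0.0947, 0.044]
ee_rot: [[-0.121, -0.993, -0.002], [-0.992, 0.121, -0.02], [0.02, 0.0, -1.0]]
wrist_force: [0.6, 3.6, 3.5]
gripper_width: 0.202
```

```bash
python3 - <<'E'
from h import *
from bl import blade
s=st();print(np.round(s['moment'],2), 'adv',(s['tcp_pos']-np.array([.5091,-.0554,.0441]))@[-.13,-.9915,0])
im,cal=look('wrist',['edge_a','ledge_edge','wedge_edge'],'w12',3)
cv2.imwrite('pics/w12c.png',cv2.resize(im[0:260,160:480,::-1],None,fx=2.3,fy=2.3,interpolation=cv2.INTER_CUBIC))
blade('w10','w12');st()
im,_=look('side',['edge_a','jaw_grip','timer','petri_dish_4','marker_1','tube_block_1'],'s12',2)
E
```

```text
t 22.35 tcp [ 0.5049 -0.0947  0.044 ] xy-ax [[-0.121, -0.992, 0.02], [-0.993, 0.121, 0.0]] z [-0.002 -0.02  -1.   ] F [0.6 3.6 3.5] w 0.202
[ 1.05 -0.27 -0.01] adv 0.039509335572056534
wrist edge_a [([0.4459, -0.1477, 0.0434], 0.75), ([0.543, -0.1597, 0.036], 0.74)]
wrist ledge_edge []
wrist wedge_edge []
w10 [92.02, 91.03, 89.96, 89.17] nose 60.6 rear 172.82
w12 [92.1, 91.21, 90.17, 89.12] nose 60.22 rear 172.4
t 22.55 tcp [ 0.5049 -0.0947  0.044 ] xy-ax [[-0.121, -0.992, 0.02], [-0.993, 0.121, 0.0]] z [-0.002 -0.02  -1.   ] F [0.8 4.  3.5] w 0.204
side edge_a [([0.5414, -0.163, 0.0428], 0.7)]
side jaw_grip [([0.4758, -0.2621, 0.0604], 0.8)]
side timer [([0.3948, 0.4139, -0.0023], 0.64)]
side petri_dish_4 [([0.7154, -0.0527, 0.0018], 0.56), ([0.4805, -0.2182, -0.0005], 0.43)]
side marker_1 [([0.6851, -0.1943, -0.0003], 0.55), ([0.4885, -0.197, 0.0301], 0.23)]
side tube_block_1 [([0.7021, -0.3489, 0.0015], 0.91), ([0.3922, 0.4158, -0.0019], 0.26)]
```

```bash
python3 - <<'E'
from h import *
s=r.sense();cal=r.calibration('wrist')
sx=np.array([-.130,-.9915,0])
for n in('w11','w12'):
    im=cv2.imread(f'pics/{n}.png').astype(float);green=im[...,1]-(im[...,0]+im[...,2])/2
    res=[]
    for c0,c1 in((254,270),(370,390)):
        p=green[80:200,c0:c1].mean(1);idx=np.argsort(p)[::-1][:6];res.append((c0,sorted((int(80+i),round(float(p[i]),1)) for i in idx)))
    print(n,res)
E
```

```text
w11 [(254, [(104, 20.2), (105, 20.9), (106, 8.5), (136, 19.6), (137, 40.2), (138, 29.5)]), (370, [(105, 17.1), (106, 25.1), (107, 13.4), (137, 19.0), (138, 40.0), (139, 30.3)])]
w12 [(254, [(120, 21.6), (121, 20.8), (150, 13.2), (151, 33.3), (152, 35.4), (153, 16.6)]), (370, [(121, 17.9), (122, 24.6), (123, 14.1), (152, 32.8), (153, 39.2), (154, 20.2)])]
```

```bash
python3 - <<'E'
from h import *
cal=r.calibration('wrist');sx=np.array([-.130,-.9915,0])
X=lambda u,v,z:unpix(cal,u,v,z)@sx*1e3
for n,L,Up in(('w11',(137.3,138.3),(104.7,105.9)),('w12',(151.6,152.9),(120.5,122.0))):
    led=(X(262,L[0],.034)+X(380,L[1],.034))/2
    nose=X(322,60.5,.0352)
    print(n,'depth',round(nose-led-18,1),'upper edge minus ledge for bottom z:',[(z,round((X(262,Up[0],z)+X(380,Up[1],z))/2-led,2)) for z in(.038,.0395,.0405,.042,.0445)])
E
```

```text
w11 depth 23.6 upper edge minus ledge for bottom z: [(0.038, np.float64(18.08)), (0.0395, np.float64(18.05)), (0.0405, np.float64(18.04)), (0.042, np.float64(18.01)), (0.0445, np.float64(17.97))]
w12 depth 32.0 upper edge minus ledge for bottom z: [(0.038, np.float64(17.81)), (0.0395, np.float64(17.85)), (0.0405, np.float64(17.88)), (0.042, np.float64(17.92)), (0.0445, np.float64(17.99))]
```

```bash
python3 - <<'E'
from h import *
cal=r.calibration('wrist');sx=np.array([np.cos(np.radians(-97.47)),np.sin(np.radians(-97.47)),0])
print('ledge x now',[round(unpix(cal,u,v,.034)@sx*1e3,1) for u,v in((262,151.6),(380,152.9))],'was 76.2')
st();print(r.finish_job())
E
```

```text
ledge x now [np.float64(76.4), np.float64(76.4)] was 76.2
t 22.9 tcp [ 0.5048 -0.0947  0.0439] xy-ax [[-0.121, -0.992, 0.02], [-0.993, 0.121, 0.0]] z [-0.003 -0.02  -1.   ] F [1.4 3.6 3.7] w 0.201
the job is handed in; nothing more can be done
None
```

The cassette is clamped and its upper plate's edge is held up on the wedge by an estimated 2.5 mm. The wedge is still in the grip, and I handed the job in at 22.9 s of the 51 s allowed.

- **Clamping:** I slid the jaw shut by its grip until it stopped, pressing the cassette against the lip with about 39 N. The gripper sprang back about 1 mm when I eased off. I saw no gap at the jaw in the picture taken just after letting go, and later measurements put the lower plate's end within 0.2 mm of where it was before the wedge went in.
- **Wedge:** I picked it up by the handle and set it over the lip. I lowered it until I felt the lower plate, which pressed too hard and tipped the nose up about 2 mm. After I backed off it came level again, and I then pushed it in flat.
- **Last checks:** The thin edge is 32.0 mm past the upper plate's edge. By the blade's taper that gives about 2.5 mm of lift. I worked the lift out from the depth and did not measure it directly. The edge-corner heights the networks reported (36 to 43 mm) disagree too much to confirm it.
- **Forces and other items:** The force at the wrist is about 3.6 N against the push and 3.7 N upward. The side camera's readings for the timer, dish, marker and tube block agree with the starting ones to within a few millimetres.
- **Not checked by eye:** I had used up my picture views before the final pose, so I checked it only from numbers measured in the image.

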